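Open a suction port: work out the tight plug and lock the mesh guard

ROBOT

A 6-joint arm with a two-finger parallel gripper is mounted at the origin on the work surface. World frame = base frame: x ahead of the robot, y to its left, z up, the work surface at z = 0. Lengths are in m, angles in rad, forces in N, time in s.
With the tool pointing down it reaches from about 0.4 to 0.825 m from the base axis. Payload 7 kg.
Tool frame: the origin (TCP) lies at the very end of the fingers, on their centre line; the grasp point (between the pads) lies 19 mm behind it; z points along the fingers, x is the direction in which the jaws open and shut, and the axes are right-handed (so a half turn about z gives the same grasp; the last joint's range is limited). The gripper opens to 85 mm and grips with 20 to 120 N. Pads are 22 mm wide; open, the fingers measure 114 mm over their backs; the gripper's body (76 mm by 85 mm) begins 54 mm behind the grasp point. The pads swing forward as they close: fully open they stand 13 mm farther back than shut.
Start: joints at [-0.932, 0.359, 0.012, 0, -1.224, -0.288], TCP at [0.232, -0.634, 0.231] pointing down, gripper open.
Joint ranges: [-3.07, 3.07], [-1.43, 2.12], [-1.02, 1.25], [-3.03, 1.67], [-3.05, -0], [-3.03, 3.03]. Speed limits (rad/s): [2.39, 2.39, 3.01, 3.14, 3.14, 3.14].

INTERFACE

Orientations are given as a unit quaternion [w, x, y, z].
In Python, from rig import env, optics, close_job, nets gives the robot as it stands. The module is installed in compiled form; this text tells all that it offers.
- The arm moves only by the tool send_rows, never from a script. Its argument "deltas" is a list of rows, each a list of 5 numbers: the finger opening in m, from 0 to 0.0854, then the shift along the tool's x, y, z in m, then the turn about the tool's z in degrees. A call has 1 to 5 rows; each row shifts and turns the pose as measured when the row begins, along the tool's axes as they then stand; what a row does not reach is not made up. A row lasts 1/10 s, in which the tool goes at most 50 mm and 8.59 degrees, less where a joint would pass 70% of its speed; a pose out of reach is approached as far as the arm can. A call with a gripper value outside its range is refused whole. The fingers move at their own pace and stop on an object; the grip force is fixed at half the most. Time passes only in rows, so rows that do not move let the fingers close. It gives the time, the measured TCP pose, the force and the opening at its end, in the units of the state.
- env.get_state(): the state, without advancing time (a new reading comes with each control period).
- optics.capture(name): name is "scene" or "top" or "wrist"; returns a dict with "pixels" (384x512x3 uint8, red, green, blue), "z_map" (384x512 float32, m along the optical axis (not along the pixel's ray), 0 where there is no reading), "mtx" (3x3 intrinsics, pixels), "extrinsics" (4x4, takes a point from world to camera coordinates); the wrist camera has in their place "T_tool_cam" (4x4, takes a point from camera to tool coordinates, whose origin is the TCP and whose axes are the tool frame's). Camera axes: x right, y down, z forward; pixel columns grow to the right and rows downward; lengths in m; the calibration is good to about 2 mm. A picture is of the moment at which its call begins: read the wrist's pose just before it.
- close_job(): hands the job in, once; it reports no verdict.
Trained networks look in the newest picture that a camera, given by its name, has taken for a name from the list of things; names that differ only in an ending like _2 or _b are one class to them, and where a whole thing is asked for, a point or a joint stands for the part that bears it (a point fixed in the world has none). Each returns a list of dicts, best first, with "conf" (0 to 1); they miss things now and then, are a little off and sometimes report something else, mostly with a low value. They report only what shows in the picture. A call takes as long as a camera call. They do not tell look-alikes from the thing itself.
- nets.silhouettes(camera, query): "region" (384x512 bool, what is visible of it) and "point" ([column, row] in pixels, amid what is visible of it).
The state is a dict: "time": time; "joint_positions": joint angles; "joint_velocities": joint speeds; "joint_torque": joint torques, N m; "eef_pos": TCP position; "tcp_rot": TCP orientation; "ft_force": force on the tool from outside, world axes, zero at the start; "ft_torque": the same for the moment, N m; "width": finger opening in m.
Only numpy, scipy, OpenCV 4.12 (cv2) and the standard library are available. Lean on these libraries where they do the work, as an engineer would, in place of code of your own. Each camera call takes 0.05 s, during which the arm holds its last target.

TASK

Put this suction port into service: work the tight T-handled plug out of the manifold without lifting the manifold off its base (twist it back and forth as you draw it up) and set it down, not drop it, in the black tray. Then tip the mesh guard over onto the port and lock it: line up the wing stud with its slot, push it in and turn it clockwise all the way. Leave the grinder, the casting and the burr pot where they are.

Things in the scene. Friction and masses are not known exactly. Their poses are not given: they have to be found in the camera images.
- port (a point): centre of the 36 mm hole, level with the flat top (150 x 210 mm, 90 mm above the bench) of the box-shaped aluminium manifold. x points to the side with the pipe spigot, y to the hinge side, z up; turned up to 0.3 rad either way. Two steel stop pins (8 mm thick, 20 mm tall) stand on the top at (27.5, +-23) mm in these axes. The manifold rests on its base on dowels: it can only lift.
- manifold (a joint): lift of the manifold off its base, m; 0 = seated. With the guard it weighs 29 N. A straight pull on the stuck plug needs 38 to 50 N, so lifts it. While the plug is turning, friction goes into the turning and only part of it (12 to 22 N) resists the pull if it is raised only while it turns, about 3.5 mm per 0.7 rad.
- plug_grip (a point): centre of the grey plug's T-bar (12 mm thick along its x, 50 mm long along its y, 22 mm tall, z up), 41 mm above the manifold's top while seated, 65 mm above the plug's lower end. Below it: stem 18 mm thick, flange 50 mm across, 8 mm thick, resting on the manifold, shank 32 mm across, 24 mm long in the hole. 150 g.
- plug_ear (a point): the ear on the plug's flange, 36 mm from the plug's axis along the plug's +x, half-way up the flange. It sits between the two stop pins, so the plug can turn only 0.45 rad either side of the port's x axis until it is lifted 20 mm.
- tray_floor (a point): centre of the inner floor of the black tray, 4 mm above the bench: 180 mm along its x, 140 mm along its y, rim 32 mm high, walls 4 mm; fixed to the bench.
- guard (a joint): angle of the steel mesh guard, rad: 0 = closed, level over the port; starts wide open, 1.75 to 2.0 (the stop), leaning outward past upright (1.57). Its hinge has friction and damping: it stays where it is left above about 1.1, must be pushed over (a few N at its free end), and below about 0.9 sinks shut by itself in a few seconds and stays shut by its weight.
- guard_hinge (a point): middle of the guard's hinge, 70 mm from the port's centre along the port's +y and 38 mm above the manifold's top; the hinge line runs along the port's x. The guard is a flat frame 116 mm wide (along x) and 160 mm long from the hinge, 5 mm thick.
- guard_edge (a point): middle of the guard's free edge, 160 mm from the hinge.
- stud_grip (a point): centre of the grip of the black wing stud in the guard, 132 mm from the hinge on the guard's middle line. Wing 11 mm thick along this point's x, 42 mm long along its y, 26 mm tall; its top is 10 mm, its bottom 16 mm from here. It lies 33 mm above the guard's upper face, 22 mm when pushed in. With the guard open it sticks out on the outer side.
- stud_turn (a joint): angle of the wing, rad: 0 = its length (and the 24 mm blade below it) lies along the port's y and lines up with the slot; grows clockwise seen from above the closed guard, to the stop at 1.55 = locked. Starts at 0.4 to 1.0, crossing the slot. It is stiff enough to stay where it is left.
- stud_press (a joint): how far the stud is pushed in, m: 0 = out, 0.011 = fully in; a 3 to 5 N spring pushes it out. Guard closed: it stops at 1.5 to 2.5 mm if the blade is more than about 0.17 rad off the slot; lined up it goes fully in, and turned clockwise from there the blade is caught under the slotted plate and stays at about 9.5 mm.
- slot (a point): middle of the 9 mm wide, 32 mm long slot in the top of the catch block (36 x 40 x 30 mm tall), 62 mm from the port's centre along the port's -y. The slot runs along the port's y.
- grinder_mid (a point): middle of a slim steel pencil grinder lying on the bench, 24 mm thick, 180 mm long; bystander.
- casting_mid (a point): an aluminium angle casting, 60 x 75 x 55 mm; bystander.
- burr_pot_mid (a point): a white pot with burrs, 56 mm across, 72 mm tall; bystander.
- plug_mid (a point): point on the plug's axis half-way up it, 38 mm above its lower end, 27 mm below plug_grip. Sprung rubber shoes grip the shank over the first 16 mm of lift (turning takes 0.6 to 0.8 N m); then the plug is loose, and free after 24 mm.
Things that resemble listed ones, but are neither listed nor needed, are in the scene too. What is shaped like the part that bears tray_floor but blue or orange is not meant. Leave any red look-alike of the part that bears plug_grip alone.

How it is judged:
By the outcome, as a careful person would: the job done as asked, in the order asked, and still so for the second after the job is handed in, with the robot touching nothing.
It also fails if it takes over 72 s, if anything falls off the work surface, if the arm or the gripper's body presses on something with over 40 N, if the wrist force passes 120 N, or if a joint passes its speed limit or range.

## Working session

There is one attempt and no reset: what is moved stays moved. The work goes in short steps, Python scripts to look and compute and a tool call to move; the robot and the scene stay as the last step left them, time stands still between calls to the robot, and variables do not carry over. Pictures are saved under pics/ and viewed, and the job is handed in when it is done.

Besides the shell and the picture viewer there is one more tool, called after ">>>" as name([rows], argument=value, ...), one row to a line, values as JSON. send_rows: Moves the arm, as the interface text tells. Its arguments: {"type":"object","properties":{"deltas":{"type":"array"}},"required":["deltas"]}

```bash
mkdir -p pics
cat > h.py <<'E'
import numpy as np, cv2
from rig import env, optics, close_job, nets
from scipy.spatial.transform import Rotation as R
def rot(q): return R.from_quat([q[1],q[2],q[3],q[0]]).as_matrix()
def cap(n):
    s=env.get_state(); d=optics.capture(n)
    if n=="wrist":
        T=np.eye(4);T[:3,:3]=rot(s['tcp_rot']);T[:3,3]=s['eef_pos']
        d['c2w']=T@np.array(d['T_tool_cam'])
    else: d['c2w']=np.linalg.inv(np.array(d['extrinsics']))
    return d
def world(d):
    z=d['z_map'];K=np.array(d['mtx']);h,w=z.shape
    u,v=np.meshgrid(np.arange(w),np.arange(h))
    P=np.stack([(u-K[0,2])/K[0,0]*z,(v-K[1,2])/K[1,1]*z,z],-1)
    W=P@d['c2w'][:3,:3].T+d['c2w'][:3,3]
    W[z<=0]=np.nan
    return W
def proj(d,p):
    w2c=np.linalg.inv(d['c2w']);q=np.atleast_2d(p)@w2c[:3,:3].T+w2c[:3,3]
    K=np.array(d['mtx']);return (q/q[:,2:])@K.T
def save(n,img,crop=None,s=1):
    if crop: x0,y0,x1,y1=crop; img=img[y0:y1,x0:x1]
    img=cv2.resize(np.ascontiguousarray(img),None,fx=s,fy=s,interpolation=cv2.INTER_CUBIC)
    cv2.imwrite('pics/'+n+'.png',img[...,::-1])
def yaw(M): return np.arctan2(M[1],M[0])
E
python3 - <<'E'
from h import *
import pickle
s=env.get_state();print(s)
for c in ['scene','top','wrist']:
    d=cap(c);pickle.dump(d,open(c+'0.pkl','wb'));save(c+'0',d['pixels'],s=1.5)
    print(c,np.round(d['c2w'],3).tolist(),np.array(d['mtx']).tolist())
    if c!='wrist':
      W=world(d)
      for q in ['plug_grip','plug_ear','tray_floor','guard_edge','stud_grip','manifold','guard','grinder_mid','casting_mid','burr_pot_mid','slot','port']:
        for r in nets.silhouettes(c,q)[:4]:
            m=r['region']; print(c,q,round(r['conf'],2),r['point'],m.sum(),np.round(np.nanmedian(W[m],0),3))
E
```

```text
{'time': 0.0, 'joint_positions': array([-9.31836063e-01,  3.59374757e-01,  1.11013475e-02, -3.35748024e-04,
       -1.22407309e+00, -2.88093538e-01]), 'joint_velocities': array([-1.55510455e-03,  4.30124413e-05,  4.68367895e-04, -4.76788541e-05,
       -1.80154399e-03,  3.87018547e-04]), 'joint_torque': array([ 9.94373768e-04, -5.83323276e+01,  2.93440783e+01,  6.93683267e+00,
       -5.65720489e-03, -2.31854864e-05]), 'eef_pos': array([ 0.23182573, -0.63346245,  0.23039259]), 'tcp_rot': array([-6.85349982e-04,  5.72885288e-01,  8.19635176e-01,  3.94926347e-04]), 'ft_force': array([-0.28516397, -0.01258911,  0.05553797]), 'ft_torque': array([-0.06055635, -0.01631253,  0.00333337]), 'width': 0.0851277939455053}
scene [[0.835, 0.424, -0.35, 0.919], [0.55, -0.644, 0.532, -0.748], [0.0, -0.637, -0.771, 1.067], [0.0, 0.0, 0.0, 1.0]] [[390.91346136388233, 0.0, 253.88316168177556], [0.0, 390.91346136388233, 195.6912478462403], [0.0, 0.0, 1.0]]
scene plug_grip 0.78 [334.7, 164.1] 226 [0.631 0.251 0.034]
scene plug_grip 0.66 [283.2, 175.6] 212 [0.516 0.039 0.103]
scene plug_grip 0.37 [305.0, 
[... 1711 characters left out ...]
]
top stud_grip 0.39 [170.8, 177.9] 37 [0.528 0.194 0.253]
top manifold 0.72 [213.2, 188.0] 2670 [0.512 0.066 0.091]
top guard 0.73 [212.4, 186.8] 2914 [0.514 0.071 0.091]
top grinder_mid 0.64 [144.2, 164.5] 214 [0.629 0.365 0.019]
top casting_mid 0.52 [212.5, 127.0] 312 [0.776 0.089 0.014]
top casting_mid 0.15 [219.9, 186.9] 153 [0.51  0.044 0.101]
top burr_pot_mid 0.47 [276.9, 126.7] 178 [ 0.777 -0.178  0.028]
top slot 0.67 [212.3, 185.7] 2729 [0.514 0.07  0.091]
wrist [[-0.344, 0.901, 0.264, 0.166], [0.939, 0.33, 0.096, -0.659], [-0.001, 0.281, -0.96, 0.374], [0.0, 0.0, 0.0, 1.0]] [[287.8575141606533, 0.0, 254.00265980535508], [0.0, 287.8575141606533, 192.27021627722775], [0.0, 0.0, 1.0]]
```

View pics/scene0.png

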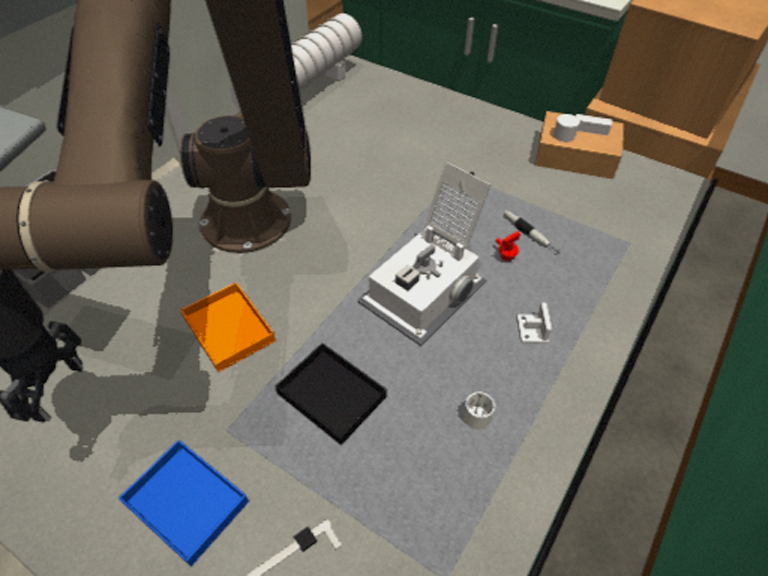

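View pics/top0.png

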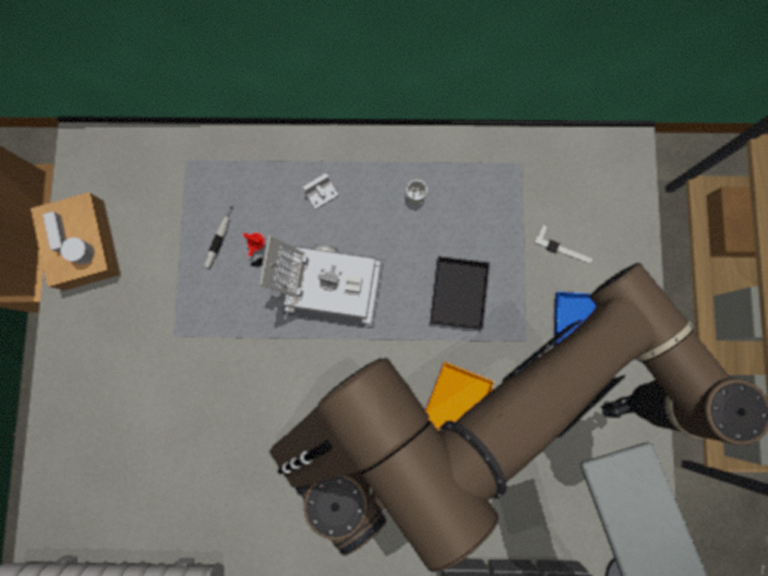

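Run:
```python
from h import *
import pickle
d=pickle.load(open('scene0.pkl','rb'));save('crop0',d['pixels'],(220,90,380,250),4)
W=world(d)
d2=pickle.load(open('top0.pkl','rb'));W2=world(d2);save('tcrop0',d2['pixels'],(150,130,290,260),5)
for n,d,W in (('s',d,W),('t',d2,W2)):
    m=(abs(W[...,2]-.09)<.005)&(abs(W[...,0]-.52)<.15)&(abs(W[...,1]-.06)<.2)
    P=W[m][:,:2].astype(np.float32)
    print(n,cv2.minAreaRect(P),len(P))
    # trays
    px=d['pixels'].astype(int)
    for nm,c in (('A',(.236,-.28)),('B',(.5,-.297)),('C',(.44,-.62))):
        m=(abs(W[...,2]-.004)<.006)&(np.hypot(W[...,0]-c[0],W[...,1]-c[1])<.03)
        print(n,nm,px[m].mean(0) if m.any() else None)
        m=(W[...,2]>.025)&(W[...,2]<.045)&(np.hypot(W[...,0]-c[0],W[...,1]-c[1])<.15)&(px.max(-1)<90)
        if m.sum()>20: print('rim',cv2.minAreaRect(W[m][:,:2].astype(np.float32)))
```

```text
s ((0.5181984901428223, 0.045052170753479004), (0.2156958281993866, 0.16552524268627167), 82.167724609375) 1576
s A [236.38190955 126.41708543   0.        ]
s B [36.14229249 34.26482213 35.11462451]
rim ((0.49782294034957886, -0.29554077982902527), (0.14246857166290283, 0.18123750388622284), 83.2975845336914)
s C [ 37.02842377 100.36692506 211.30749354]
t ((0.5198615193367004, 0.04500815272331238), (0.2098938226699829, 0.16313207149505615), 82.17488098144531) 1453
t A [195.37790698 133.43023256   4.54651163]
t B [56.34810127 54.03797468 55.25316456]
rim ((0.4994245171546936, -0.29502636194229126), (0.13817563652992249, 0.18048138916492462), 83.58094024658203)
t C [ 42.24528302 100.08490566 184.39622642]
```

View pics/crop0.png

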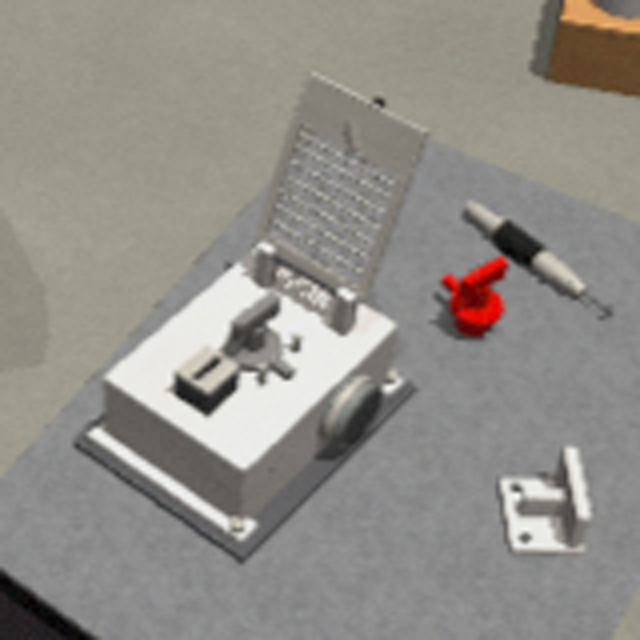

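View pics/tcrop0.png

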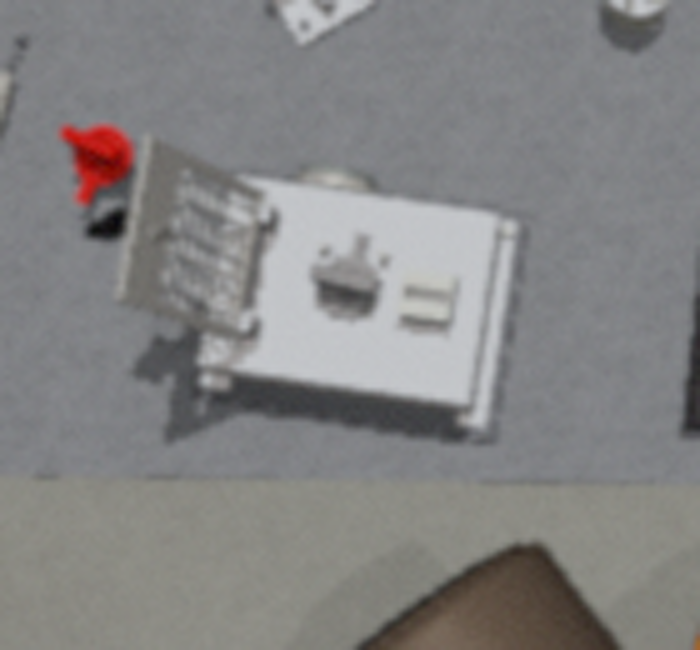

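```bash
cat >> h.py <<'E'
def plan(pos,yawd=None,width=.085,vmax=.048,n=None,amax=8.5):
    s=env.get_state();M=rot(s['tcp_rot']);p=np.array(s['eef_pos'])
    y=np.degrees(np.arctan2(M[1,0],M[0,0]));
    dy=0 if yawd is None else (yawd-y+180)%360-180
    D=np.array(pos)-p;L=np.linalg.norm(D)
    k=n or max(1,int(np.ceil(max(L/vmax,abs(dy)/amax))))
    print('at',np.round(p,4),'yaw',round(y,2),'tilt',np.round(M[:,2],3),'F',np.round(s['ft_force'],1),'w',round(s['width'],4),'t',round(s['time'],2),'rows',k)
    for i in range(min(k,5)):
        a=np.radians(y+dy*i/k);x=np.array([np.cos(a),np.sin(a),0]);yy=np.array([np.sin(a),-np.cos(a),0])
        d=D/k;print([width,round(float(d@x),4),round(float(d@yy),4),round(float(-d[2]),4),round(-dy/k,2)])
E
python3 -c "
from h import *
plan([.505,-.03,.30],172)"
```

```text
at [ 0.2319 -0.6339  0.2313] yaw 110.1 tilt [-0.  0. -1.] F [ 0.3 -0.  -0.5] w 0.0856 t 1.35 rows 14
[0.085, 0.0338, 0.0331, -0.0049, np.float64(-4.42)]
[0.085, 0.0311, 0.0356, -0.0049, np.float64(-4.42)]
[0.085, 0.0283, 0.0379, -0.0049, np.float64(-4.42)]
[0.085, 0.0253, 0.04, -0.0049, np.float64(-4.42)]
[0.085, 0.0221, 0.0418, -0.0049, np.float64(-4.42)]
```

>>> send_rows([
  [0.085,0.034,0.033,-0.006,-4.4],
  [0.085,0.031,0.036,-0.006,-4.4],
  [0.085,0.028,0.038,-0.006,-4.4],
  [0.085,0.025,0.04,-0.006,-4.4],
  [0.085,0.022,0.042,-0.006,-4.4],
])

```text
time: 1.85
eef_pos: [0.3296, -0.4159, 0.2584]
tcp_rot: [-0.002, 0.404, 0.915, 0.001]
ft_force: [1.9, 0.1, -0.1]
width: 0.0851
```

```bash
python3 -c "
from h import *
plan([.505,-.03,.30],172)"
```

```text
at [ 0.3296 -0.4159  0.2584] yaw 132.37 tilt [-0.004  0.003 -1.   ] F [ 1.9  0.1 -0.1] w 0.0851 t 1.85 rows 9
[0.085, 0.0185, 0.0433, -0.0046, np.float64(-4.4)]
[0.085, 0.0152, 0.0446, -0.0046, np.float64(-4.4)]
[0.085, 0.0117, 0.0456, -0.0046, np.float64(-4.4)]
[0.085, 0.0082, 0.0464, -0.0046, np.float64(-4.4)]
[0.085, 0.0046, 0.0469, -0.0046, np.float64(-4.4)]
```

>>> send_rows([
  [0.085,0.0185,0.043,-0.005,-4.4],
  [0.085,0.015,0.045,-0.005,-4.4],
  [0.085,0.012,0.046,-0.005,-4.4],
  [0.085,0.008,0.046,-0.005,-4.4],
  [0.085,0.005,0.047,-0.005,-4.4],
])

```text
time: 2.35
eef_pos: [0.4276, -0.1917, 0.2866]
tcp_rot: [0.0, 0.214, 0.977, 0.001]
ft_force: [1.4, -1.0, 0.2]
width: 0.0851
```

>>> send_rows([
  [0.085,0.001,0.047,-0.005,-4.4],
  [0.085,-0.003,0.047,-0.005,-4.4],
  [0.085,-0.006,0.046,-0.005,-4.4],
  [0.085,-0.005,0.02,0,-4.4],
  [0.085,0,0,0,0],
])

```text
time: 2.85
eef_pos: [0.4953, -0.0324, 0.3054]
tcp_rot: [0.003, 0.051, 0.999, 0.002]
ft_force: [0.0, -1.4, -0.3]
width: 0.0848
```

Run:
```python
from h import *
import pickle
plan([.505,-.03,.30],172)
d=cap('wrist');pickle.dump(d,open('w1.pkl','wb'));save('w1',d['pixels'],s=1.5)
```

```text
at [ 0.4953 -0.0324  0.3054] yaw 174.15 tilt [ 0.007  0.003 -1.   ] F [ 0.  -1.4 -0.3] w 0.0848 t 2.85 rows 1
[0.085, -0.0094, 0.0034, 0.0054, np.float64(2.15)]
```

View pics/w1.png

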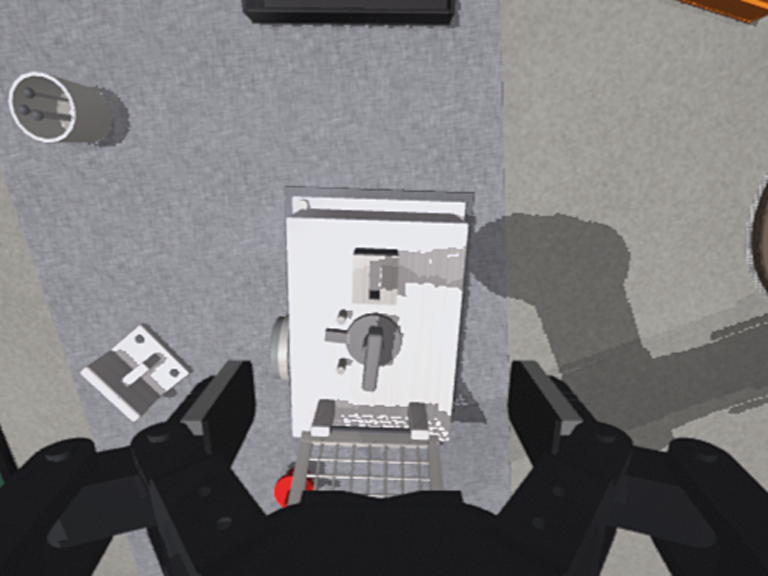

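Run:
```python
from h import *
import pickle
d=pickle.load(open('w1.pkl','rb'));W=world(d);z=W[...,2]
v,u=np.mgrid[:384,:512]
roi=(u>180)&(u<320)&(v>130)&(v<295)
m=roi&(abs(z-.09)<.004)
print(np.nanmedian(z[m]));r=cv2.minAreaRect(W[m][:,:2].astype(np.float32));print(r,m.sum())
m=roi&(z>.135)&(z<.15)&(v>205)&(v<265)
P=W[m];print('bar',len(P),np.median(P[:,2]),cv2.minAreaRect(P[:,:2].astype(np.float32)),P[:,:2].mean(0))
m=roi&(z>.112)&(z<.128)&(v<205)
P=W[m];print('block',len(P),np.median(P[:,2]),cv2.minAreaRect(P[:,:2].astype(np.float32)))
m=roi&(z>.104)&(z<.114)&(u<240)&(v>200)&(v<260)
P=W[m];
lab=P[:,1]>np.median(P[:,1]);
print('pins',len(P),np.round(sorted(P[:,1].tolist()),3)[::5])
from scipy.cluster.vq import kmeans2
c,l=kmeans2(P[:,:2],2,seed=1,minit='++');print(c,np.bincount(l))
m=roi&(z>.094)&(z<.103)&(v>195)&(v<250)
P=W[m];print('flange',len(P),np.median(P[:,2]),cv2.minEnclosingCircle(P[:,:2].astype(np.float32)))
cv2.imwrite('pics/z.png',0*z)
save('w1c',d['pixels'],(180,120,330,300),4)
```

```text
0.09015251768877941
((0.5120309591293335, 0.04591760039329529), (0.21014899015426636, 0.15076492726802826), 82.07596588134766) 12823
bar 402 0.14175954500429014 ((0.5121206045150757, 0.04537748545408249), (0.04920966923236847, 0.011997096240520477), 77.02205657958984) [0.51182387 0.04364606]
block 854 0.12009904308406438 ((0.503922700881958, -0.015422079712152481), (0.04040290042757988, 0.03600657731294632), 82.25611877441406)
pins 76 [0.015 0.016 0.017 0.018 0.019 0.02  0.021 0.023 0.061 0.062 0.063 0.063
 0.064 0.065 0.067 0.069]
[[0.53619154 0.01877108]
 [0.54209283 0.06415918]] [38 38]
flange 877 0.09804567300577166 ((0.5213485360145569, 0.035401083528995514), 0.038250792771577835)[ WARN:0@0.860] global loadsave.cpp:1063 imwrite_ Unsupported depth image for selected encoder is fallbacked to CV_8U.
```

View pics/w1c.png

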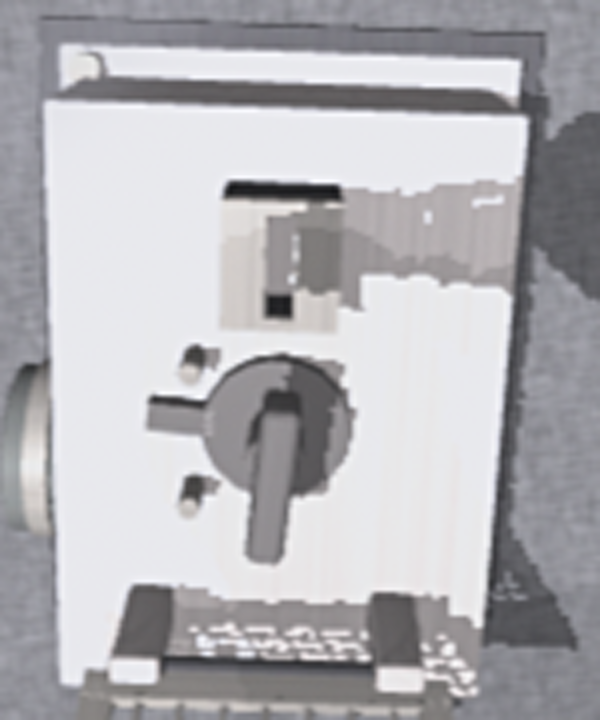

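Run:
```python
from h import *
plan([.512,.045,.19],167)
```

```text
at [ 0.4949 -0.0333  0.3054] yaw 173.99 tilt [ 0.007  0.003 -1.   ] F [ 0.7  0.  -0.3] w 0.085 t 2.9 rows 3
[0.085, -0.0029, 0.0266, 0.0385, np.float64(2.33)]
[0.085, -0.0019, 0.0267, 0.0385, np.float64(2.33)]
[0.085, -0.0008, 0.0267, 0.0385, np.float64(2.33)]
```

>>> send_rows([
  [0.085,-0.003,0.026,0.035,2.3],
  [0.085,-0.002,0.026,0.038,2.3],
  [0.085,-0.001,0.026,0.038,2.3],
  [0.085,0,0,0,0],
])

```text
time: 3.3
eef_pos: [0.5142, 0.0423, 0.194]
tcp_rot: [0.006, 0.12, 0.993, 0.003]
ft_force: [-1.1, -0.6, -0.7]
width: 0.085
```

Run:
```python
from h import *
plan([.512,.045,.115],167)
```

```text
at [0.5142 0.0423 0.194 ] yaw 166.27 tilt [ 0.013  0.004 -1.   ] F [-1.1 -0.6 -0.7] w 0.085 t 3.3 rows 2
[0.085, 0.0014, 0.0011, 0.0395, np.float64(-0.36)]
[0.085, 0.0014, 0.0011, 0.0395, np.float64(-0.36)]
```

>>> send_rows([
  [0.085,0.001,0.0015,0.035,-0.4],
  [0.085,0.001,0.001,0.03,-0.4],
  [0.085,0,0,0.013,0],
  [0.085,0,0,0,0],
])

```text
time: 3.7
eef_pos: [0.5146, 0.0419, 0.1159]
tcp_rot: [0.008, 0.115, 0.993, 0.003]
ft_force: [-0.6, -0.6, 1.0]
width: 0.0851
```

Run:
```python
from h import *
plan([.512,.0455,.115],167)
d=cap('wrist');save('w2',d['pixels'],s=1.5)
```

```text
at [0.5146 0.0419 0.1159] yaw 166.81 tilt [ 0.016  0.003 -1.   ] F [-0.6 -0.6  1. ] w 0.0851 t 3.7 rows 1
[0.085, 0.0034, 0.0029, 0.0009, np.float64(-0.19)]
```

View pics/w2.png

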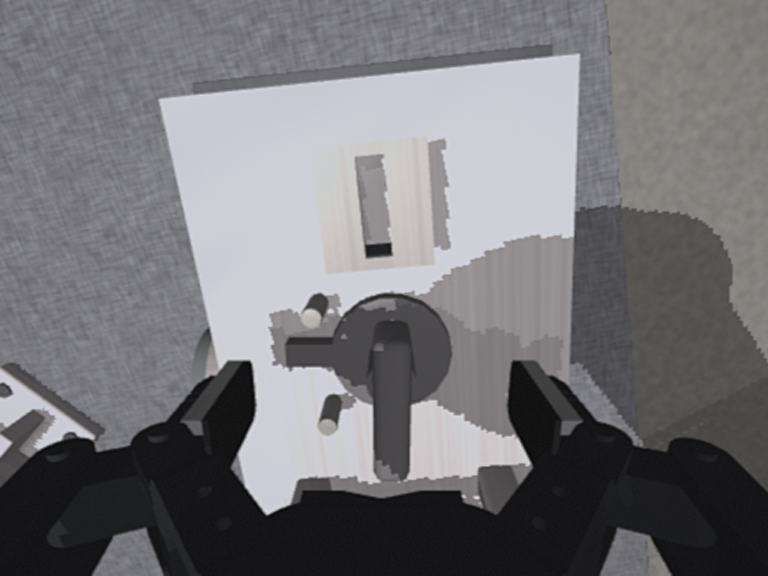

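>>> send_rows([
  [0.085,0.004,0.004,0.001,0],
  [0.05,0,0,0,0],
  [0,0,0,0,0],
  [0,0,0,0,0],
  [0,0,0,0,0],
])

```text
time: 4.25
eef_pos: [0.5145, 0.0468, 0.1209]
tcp_rot: [0.012, 0.116, 0.993, 0.005]
ft_force: [-0.1, 0.4, 0.2]
width: 0.0275
```

Run:
```python
from h import *
plan([.512,.0455,.115],167)
print(env.get_state()['ft_torque'])
```

```text
at [0.5145 0.0468 0.1209] yaw 166.72 tilt [ 0.025  0.007 -1.   ] F [-0.1  0.4  0.2] w 0.0275 t 4.25 rows 1
[0.085, 0.0021, -0.0019, 0.0059, np.float64(-0.28)]
[-0.00325547  0.10001694 -0.02150734]
```

>>> send_rows([
  [0.02,0.002,-0.001,0.007,0],
  [0,0,0,0.001,0],
  [0,0,0,0.001,0],
])

```text
time: 4.55
eef_pos: [0.5123, 0.0464, 0.1132]
tcp_rot: [0.012, 0.115, 0.993, 0.005]
ft_force: [-8.8, 1.5, 23.3]
width: 0.0145
```

Run:
```python
from h import *
plan([.512,.0455,.115],167)
print(env.get_state()['ft_torque'])
```

```text
at [0.5123 0.0464 0.1132] yaw 166.77 tilt [ 0.026  0.007 -1.   ] F [-8.8  1.5 23.3] w 0.0145 t 4.55 rows 1
[0.085, 0.0001, -0.001, -0.0018, np.float64(-0.23)]
[0.70849707 3.10717799 0.06064928]
```

>>> send_rows([
  [0,0,0,0,0],
  [0,0,0,0,0],
])

```text
time: 4.75
eef_pos: [0.5122, 0.0465, 0.1134]
tcp_rot: [0.013, 0.115, 0.993, 0.005]
ft_force: [0.2, -0.7, 1.8]
width: 0.0144
```

Run:
```python
from h import *
plan([.512,.0455,.115],167)
s=env.get_state();print(s['ft_torque'])
d=cap('wrist');save('w3',d['pixels'],s=1.5)
```

```text
at [0.5122 0.0465 0.1134] yaw 166.79 tilt [ 0.026  0.007 -1.   ] F [ 0.2 -0.7  1.8] w 0.0144 t 4.75 rows 1
[0.085, -0.0, -0.001, -0.0016, np.float64(-0.21)]
[-0.07986191  0.19111257  0.01673693]
```

View pics/w3.png

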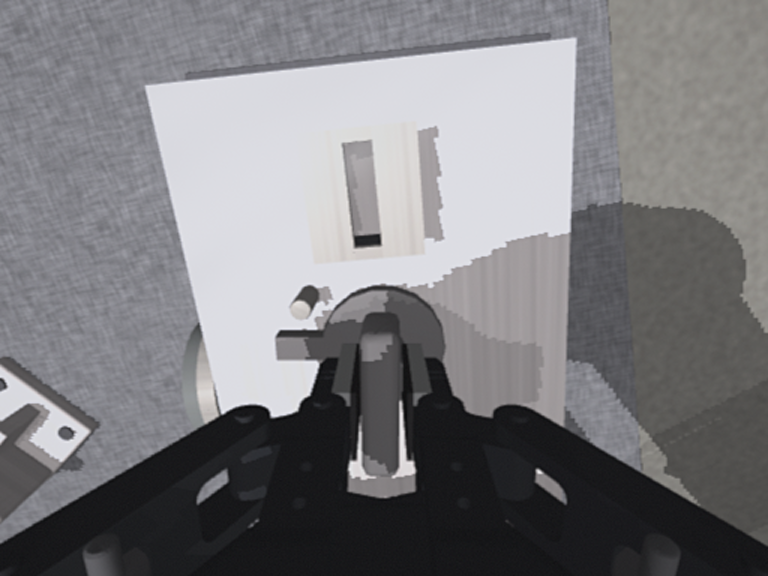

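>>> send_rows([
  [0,0,0,0,-8],
  [0,0,0,-0.0008,-8],
  [0,0,0,-0.0008,-8],
])

```text
time: 5.1
eef_pos: [0.5115, 0.0465, 0.1136]
tcp_rot: [0.013, -0.098, 0.995, 0.002]
ft_force: [1.2, 1.7, -2.6]
width: 0.0145
```

Run:
```python
from h import *
plan([.512,.0455,.115],172.1)
s=env.get_state();print(s['ft_torque'])
```

```text
at [0.5115 0.0465 0.1136] yaw -168.76 tilt [ 0.025  0.007 -1.   ] F [ 1.2  1.7 -2.6] w 0.0145 t 5.1 rows 3
[0.085, -0.0001, -0.0004, -0.0005, np.float64(6.38)]
[0.085, -0.0001, -0.0003, -0.0005, np.float64(6.38)]
[0.085, -0.0002, -0.0003, -0.0005, np.float64(6.38)]
[ 0.68605164 -0.32311287 -0.71104041]
```

>>> send_rows([
  [0,0,0,-0.0005,8],
  [0,0,0,-0.0015,8],
  [0,0,0,-0.0015,8],
  [0,0,0,-0.0015,8],
  [0,0,0,-0.0015,7],
])

```text
time: 5.6
eef_pos: [0.5106, 0.0454, 0.1147]
tcp_rot: [0.01, 0.243, 0.97, 0.005]
ft_force: [3.3, -1.7, -8.1]
width: 0.0144
```

Run:
```python
from h import *
plan([.512,.0455,.115],172.1)
s=env.get_state();print(s['ft_torque'])
```

```text
at [0.5106 0.0454 0.1147] yaw 151.91 tilt [ 0.021  0.004 -1.   ] F [ 3.3 -1.7 -8.1] w 0.0144 t 5.6 rows 3
[0.085, -0.0004, 0.0003, -0.0001, np.float64(-6.73)]
[0.085, -0.0004, 0.0002, -0.0001, np.float64(-6.73)]
[0.085, -0.0004, 0.0002, -0.0001, np.float64(-6.73)]
[-0.4357833  -1.33331045  0.65407104]
```

>>> send_rows([
  [0,0,0,-0.001,-8],
  [0,0,0,-0.0025,-8],
  [0,0,0,-0.0025,-8],
  [0,0,0,-0.0025,-8],
  [0,0,0,-0.0025,-8],
])

```text
time: 6.1
eef_pos: [0.5083, 0.0456, 0.117]
tcp_rot: [0.007, -0.106, 0.994, 0.002]
ft_force: [5.8, 3.6, -16.6]
width: 0.0143
```

Run:
```python
from h import *
plan([.512,.0455,.115],172.1)
s=env.get_state();print(s['ft_torque'])
```

```text
at [0.5083 0.0456 0.117 ] yaw -167.79 tilt [ 0.014  0.006 -1.   ] F [  5.8   3.6 -16.6] w 0.0143 t 6.1 rows 3
[0.085, -0.0012, -0.0003, 0.0007, np.float64(6.7)]
[0.085, -0.0012, -0.0002, 0.0007, np.float64(6.7)]
[0.085, -0.0012, -0.0, 0.0007, np.float64(6.7)]
[ 1.48905108 -2.073471   -0.72982614]
```

>>> send_rows([
  [0,-0.001,0,-0.001,8],
  [0,-0.001,0,-0.0025,8],
  [0,-0.001,0,-0.0025,8],
  [0,-0.001,0,-0.0025,8],
  [0,-0.001,0,-0.0025,8],
])

```text
time: 6.6
eef_pos: [0.5109, 0.045, 0.1188]
tcp_rot: [0.002, 0.244, 0.97, 0.003]
ft_force: [3.5, 1.2, -13.0]
width: 0.0143
```

```bash
cat > st.py <<'E'
from h import *
import sys
plan([.512,.0455,.115],172.1)
s=env.get_state();print(s['ft_torque'])
d=cap('wrist');W=world(d);z=W[...,2];save(sys.argv[1],d['pixels'],s=1.5)
# manifold top
X=np.array([np.cos(-.138),np.sin(-.138)]);Y=np.array([-X[1],X[0]])
rel=W[...,:2]-np.array([.512,.046]);a=rel@X;b=rel@Y
m=(abs(z-.092)<.012)&(abs(a)<.065)&(b<-.05)&(b>-.1)&(abs(a)>.025)
print('top z',np.nanmedian(z[m]),m.sum())
m=(abs(z-.1)<.06)&(abs(z)>.094)&(a>.031)&(a<.04)&(abs(b)<.014)
print('ear z',np.percentile(z[m],[10,50,90]) if m.any() else None)
m=(z>.115)&(z<.13)&(abs(a)<.02)&(b<-.042)&(b>-.082)
print('block z',np.nanmedian(z[m]),m.sum())
E
python3 st.py w4
```

```text
at [0.5109 0.045  0.1188] yaw 151.74 tilt [ 0.006  0.004 -1.   ] F [  3.5   1.2 -13. ] w 0.0143 t 6.6 rows 3
[0.085, -0.0002, 0.0003, 0.0013, np.float64(-6.79)]
[0.085, -0.0003, 0.0003, 0.0013, np.float64(-6.79)]
[0.085, -0.0003, 0.0002, 0.0013, np.float64(-6.79)]
[ 0.48911073 -1.69534935  0.61573424]
top z 0.09023470792501753 12391
ear z [0.10253049 0.10345256 0.1043653 ]
block z 0.12019345657152186 5095
```

View pics/w4.png

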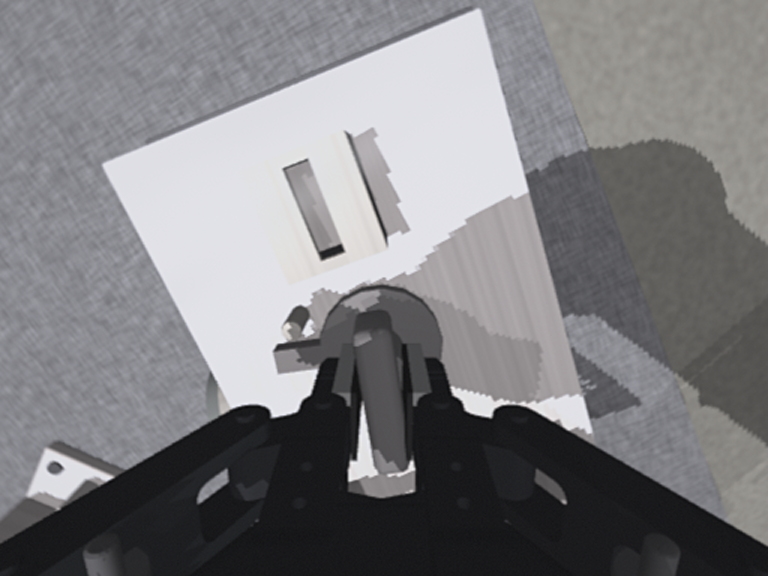

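>>> send_rows([
  [0,-0.0005,0,-0.001,-8],
  [0,-0.0005,0,-0.003,-8],
  [0,-0.0005,0,-0.003,-8],
  [0,-0.0005,0,-0.003,-8],
  [0,-0.0005,0,-0.003,-8],
])

```text
time: 7.15
eef_pos: [0.5085, 0.0459, 0.1229]
tcp_rot: [-0.003, -0.112, 0.994, 0.004]
ft_force: [5.1, 2.1, -18.9]
width: 0.0136
```

```bash
python3 st.py w5
```

```text
at [0.5085 0.0459 0.1229] yaw -167.18 tilt [-0.006  0.007 -1.   ] F [  5.1   2.1 -18.9] w 0.0136 t 7.15 rows 3
[0.085, -0.0011, -0.0004, 0.0026, np.float64(6.91)]
[0.085, -0.0012, -0.0003, 0.0026, np.float64(6.91)]
[0.085, -0.0012, -0.0001, 0.0026, np.float64(6.91)]
[ 0.91334005 -1.81024351 -0.6187628 ]
top z 0.09024878512527411 12148
ear z [0.10297439 0.10803708 0.10903194]
block z 0.12018198328317022 4878
```

Lift is ~9.5 mm, manifold still seated (0.0902).

>>> send_rows([
  [0,-0.001,0,-0.001,8],
  [0,-0.001,0,-0.0025,8],
  [0,-0.001,0,-0.0025,8],
  [0,-0.001,0,-0.0025,8],
  [0,-0.001,0,-0.0025,8],
])

```text
time: 7.7
eef_pos: [0.5101, 0.045, 0.1261]
tcp_rot: [-0.008, 0.241, 0.97, 0.0]
ft_force: [4.8, 1.6, -16.8]
width: 0.0142
```

```bash
python3 st.py w6
```

```text
at [0.5101 0.045  0.1261] yaw 152.08 tilt [-0.015  0.004 -1.   ] F [  4.8   1.6 -16.8] w 0.0142 t 7.7 rows 3
[0.085, -0.0005, 0.0004, 0.0037, np.float64(-6.67)]
[0.085, -0.0005, 0.0004, 0.0037, np.float64(-6.67)]
[0.085, -0.0006, 0.0003, 0.0037, np.float64(-6.67)]
[ 0.58152958 -2.24383744  0.7106658 ]
top z 0.09026905407766073 11419
ear z [0.11029083 0.11098276 0.11186092]
block z 0.12023303370171845 4597
```

>>> send_rows([
  [0,-0.0005,0,-0.001,-8],
  [0,-0.0005,0,-0.0025,-8],
  [0,-0.0005,0,-0.0025,-8],
  [0,-0.0005,0,-0.0025,-8],
  [0,-0.0005,0,-0.0025,-8],
])

```text
time: 8.25
eef_pos: [0.5089, 0.0459, 0.129]
tcp_rot: [-0.012, -0.11, 0.994, 0.005]
ft_force: [5.5, 1.7, -17.6]
width: 0.014
```

```bash
python3 st.py w7
```

```text
at [0.5089 0.0459 0.129 ] yaw -167.4 tilt [-0.025  0.008 -1.   ] F [  5.5   1.7 -17.6] w 0.014 t 8.25 rows 3
[0.085, -0.001, -0.0003, 0.0047, np.float64(6.83)]
[0.085, -0.001, -0.0002, 0.0047, np.float64(6.83)]
[0.085, -0.001, -0.0001, 0.0047, np.float64(6.83)]
[ 0.27069531 -2.82641866 -0.68125027]
top z 0.09024226079644043 11322
ear z [0.10871736 0.11373245 0.11471782]
block z 0.12021404961555573 4501
```

>>> send_rows([
  [0,-0.001,0,-0.001,8],
  [0,-0.001,0,-0.0025,8],
  [0,-0.001,0,-0.0025,8],
  [0,-0.001,0,-0.002,8],
  [0,-0.001,0,-0.002,8],
])

```text
time: 8.8
eef_pos: [0.5122, 0.0449, 0.1341]
tcp_rot: [-0.016, 0.239, 0.971, -0.001]
ft_force: [0.8, 1.1, -0.0]
width: 0.0141
```

```bash
python3 st.py w8
```

```text
at [0.5122 0.0449 0.1341] yaw 152.38 tilt [-0.031  0.005 -1.   ] F [ 0.8  1.1 -0. ] w 0.0141 t 8.8 rows 3
[0.085, 0.0001, 0.0002, 0.0064, np.float64(-6.57)]
[0.085, 0.0001, 0.0002, 0.0064, np.float64(-6.57)]
[0.085, 0.0001, 0.0002, 0.0064, np.float64(-6.57)]
[ 0.67337047 -0.37090527 -0.01582105]
top z 0.09023383052291614 10619
ear z [0.11798196 0.11881422 0.11968133]
block z 0.12019753803586594 4139
```

>>> send_rows([
  [0,0,0,-0.006,-4],
  [0,0,0,-0.012,-4],
  [0,0,0,-0.025,-4],
  [0,0,0,-0.035,-4],
  [0,0,0,-0.02,0],
])

```text
time: 9.35
eef_pos: [0.5122, 0.0425, 0.232]
tcp_rot: [-0.02, 0.091, 0.996, -0.001]
ft_force: [0.1, -0.7, -0.5]
width: 0.0141
```

```bash
python3 st.py w9
```

```text
at [0.5122 0.0425 0.232 ] yaw 169.6 tilt [-0.04   0.001 -0.999] F [ 0.1 -0.7 -0.5] w 0.0141 t 9.35 rows 3
[0.085, 0.0002, 0.001, 0.039, np.float64(-0.83)]
[0.085, 0.0002, 0.001, 0.039, np.float64(-0.83)]
[0.085, 0.0002, 0.001, 0.039, np.float64(-0.83)]
[ 0.07059273 -0.20547896  0.00640456]
top z 0.09026335184634593 4597
ear z None
block z 0.1202302442875533 1585
```

View pics/w9.png

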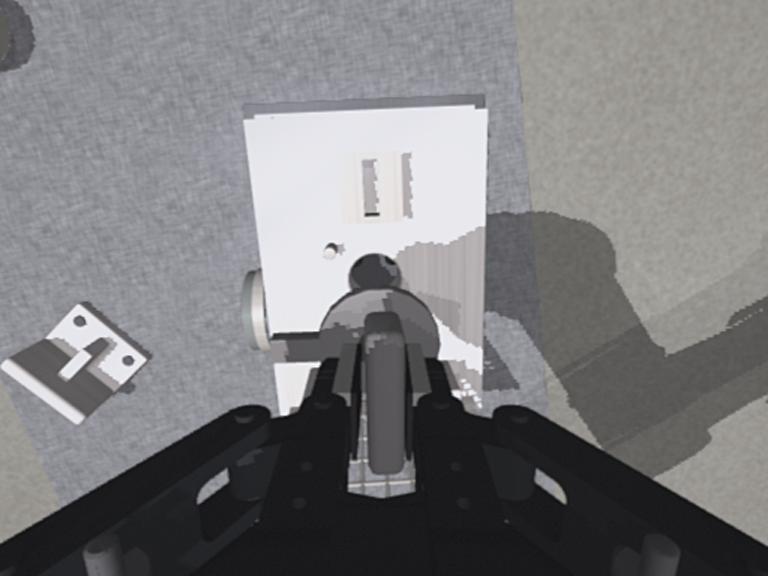

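```bash
python3 -c "
from h import *
plan([.4985,-.295,.20],170,width=0)"
```

```text
at [0.5134 0.0427 0.2347] yaw 169.54 tilt [-0.036  0.001 -0.999] F [2.2 0.5 2.7] w 0.014 t 9.4 rows 8
[0, -0.0058, -0.0418, 0.0043, np.float64(-0.06)]
[0, -0.0058, -0.0419, 0.0043, np.float64(-0.06)]
[0, -0.0058, -0.0419, 0.0043, np.float64(-0.06)]
[0, -0.0057, -0.0419, 0.0043, np.float64(-0.06)]
[0, -0.0057, -0.0419, 0.0043, np.float64(-0.06)]
```

>>> send_rows([
  [0,-0.003,-0.02,0.002,0],
  [0,-0.006,-0.035,0.004,0],
  [0,-0.006,-0.042,0.004,0],
  [0,-0.006,-0.042,0.004,0],
  [0,-0.006,-0.042,0.004,0],
])

```text
time: 9.9
eef_pos: [0.5089, -0.142, 0.2184]
tcp_rot: [-0.016, 0.077, 0.997, -0.0]
ft_force: [1.4, 0.1, -1.6]
width: 0.0141
```

>>> send_rows([
  [0,-0.006,-0.042,0.006,0],
  [0,-0.006,-0.042,0.006,0],
  [0,-0.006,-0.035,0.006,0],
  [0,-0.003,-0.02,0.004,0],
  [0,0,0,0,0],
])

```text
time: 10.4
eef_pos: [0.504, -0.2931, 0.1932]
tcp_rot: [-0.018, 0.07, 0.997, -0.001]
ft_force: [0.4, 0.6, -0.7]
width: 0.0138
```

```bash
python3 -c "
from h import *
plan([.4985,-.295,.08],170,width=0)"
```

```text
at [ 0.504  -0.2931  0.1932] yaw 171.94 tilt [-0.036  0.001 -0.999] F [ 0.4  0.6 -0.7] w 0.0138 t 10.4 rows 3
[0, 0.0017, -0.0009, 0.0377, np.float64(0.65)]
[0, 0.0017, -0.0009, 0.0377, np.float64(0.65)]
[0, 0.0017, -0.0009, 0.0377, np.float64(0.65)]
```

>>> send_rows([
  [0,0.001,0,0.03,0],
  [0,0.001,0,0.04,0],
  [0,0.001,0,0.035,0],
  [0,0,0,0.015,0],
  [0,0,0,0.005,0],
])

```text
time: 10.9
eef_pos: [0.4961, -0.2926, 0.0658]
tcp_rot: [-0.017, 0.064, 0.998, -0.001]
ft_force: [0.8, -1.1, -0.7]
width: 0.0142
```

```bash
python3 -c "
from h import *
plan([.4985,-.295,.0514],170,width=0)
d=cap('scene');save('s2',d['pixels'],(150,180,310,300),4)"
```

```text
at [ 0.4961 -0.2926  0.0658] yaw 172.68 tilt [-0.033 -0.    -0.999] F [ 0.8 -1.1 -0.7] w 0.0142 t 10.9 rows 1
[0, -0.0026, -0.0021, 0.0144, np.float64(2.68)]
```

View pics/s2.png

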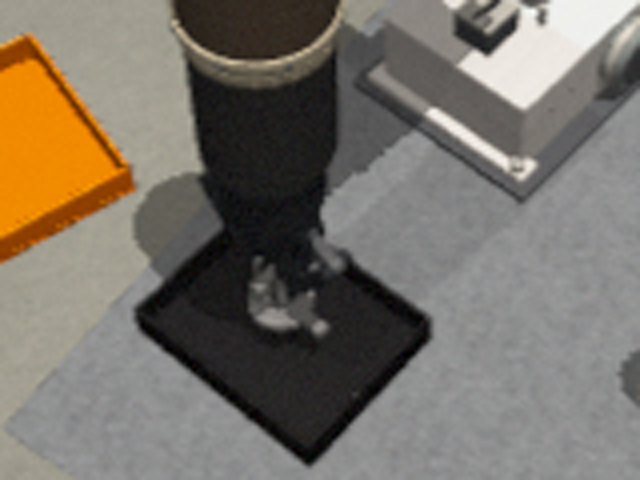

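>>> send_rows([
  [0,0,0,0.007,0],
  [0,0,0,0.005,0],
  [0,0,0,0.003,0],
  [0,0,0,0.002,0],
])

```text
time: 11.35
eef_pos: [0.4984, -0.2932, 0.0521]
tcp_rot: [-0.014, 0.061, 0.998, -0.003]
ft_force: [-4.3, -1.4, 17.1]
width: 0.0142
```

>>> send_rows([
  [0,0,0,0.002,0],
  [0,0,0,0.002,0],
])

```text
time: 11.55
eef_pos: [0.4985, -0.294, 0.0521]
tcp_rot: [-0.013, 0.06, 0.998, -0.003]
ft_force: [-5.1, 4.9, 14.9]
width: 0.0142
```

>>> send_rows([
  [0,0,0,0,0],
  [0.018,0,0,0,0],
  [0.025,0,0,0,0],
  [0.04,0,0,0,0],
  [0.06,0,0,0,0],
])

```text
time: 12.05
eef_pos: [0.5004, -0.2945, 0.0547]
tcp_rot: [-0.011, 0.06, 0.998, -0.004]
ft_force: [0.1, -1.0, -0.8]
width: 0.053
```

```bash
python3 -c "
from h import *
plan([.4985,-.295,.20],172,width=.085)
d=cap('wrist');save('w10',d['pixels'],s=1.5)"
```

```text
at [ 0.5004 -0.2945  0.0547] yaw 173.12 tilt [-0.022 -0.007 -1.   ] F [ 0.1 -1.  -0.8] w 0.053 t 12.05 rows 4
[0.085, 0.0005, -0.0002, -0.0363, np.float64(0.28)]
[0.085, 0.0005, -0.0002, -0.0363, np.float64(0.28)]
[0.085, 0.0005, -0.0002, -0.0363, np.float64(0.28)]
[0.085, 0.0005, -0.0002, -0.0363, np.float64(0.28)]
```

View pics/w10.png

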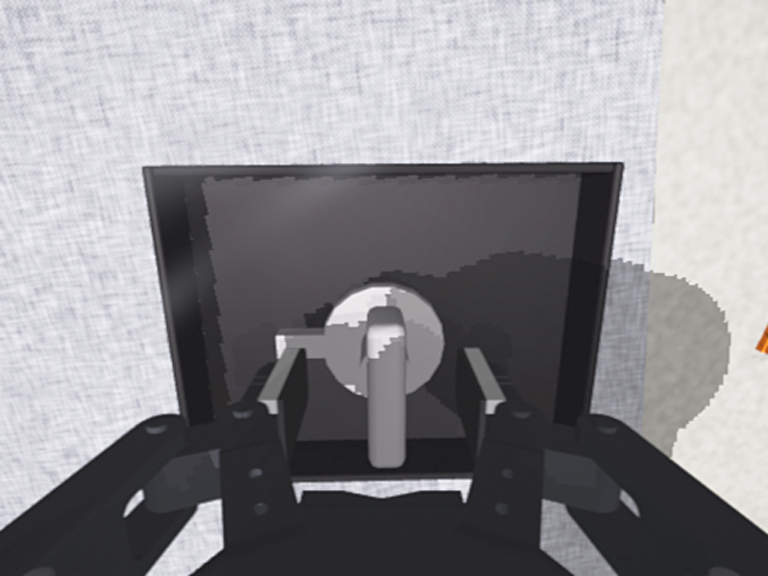

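>>> send_rows([
  [0.07,0,0,-0.01,0],
  [0.08,0,0,-0.035,0],
  [0.08,0,0,-0.045,0],
  [0.05,0,0.01,-0.048,0],
  [0.02,0,0.03,-0.035,0],
])

```text
time: 12.6
eef_pos: [0.5056, -0.2543, 0.2291]
tcp_rot: [-0.017, 0.062, 0.998, -0.003]
ft_force: [1.8, 0.5, -0.5]
width: 0.0526
```

```bash
python3 -c "
from h import *
plan([.485,.22,.34],172,width=0)
d=cap('scene');save('s3',d['pixels'],(130,60,386,252),3)"
```

```text
at [ 0.5056 -0.2543  0.2291] yaw 172.91 tilt [-0.035 -0.004 -0.999] F [ 1.8  0.5 -0.5] w 0.0526 t 12.6 rows 11
[0, 0.0072, 0.0426, -0.0101, np.float64(0.08)]
[0, 0.0072, 0.0426, -0.0101, np.float64(0.08)]
[0, 0.0073, 0.0425, -0.0101, np.float64(0.08)]
[0, 0.0074, 0.0425, -0.0101, np.float64(0.08)]
[0, 0.0074, 0.0425, -0.0101, np.float64(0.08)]
```

View pics/s3.png

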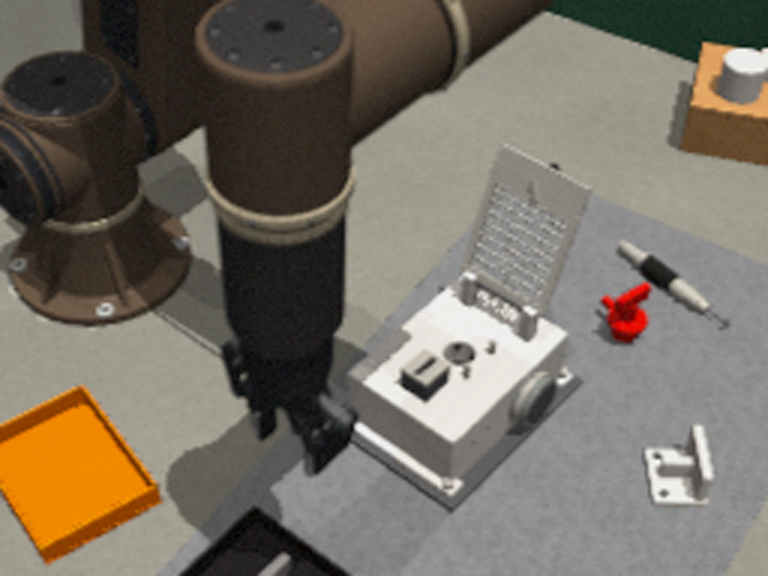

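>>> send_rows([
  [0,0.004,0.03,-0.025,0],
  [0,0.006,0.038,-0.025,0],
  [0,0.007,0.04,-0.022,0],
  [0,0.008,0.043,-0.015,0],
  [0,0.008,0.045,-0.01,0],
])

```text
time: 13.15
eef_pos: [0.5012, -0.0489, 0.3402]
tcp_rot: [-0.01, 0.063, 0.998, -0.003]
ft_force: [1.2, 1.1, -0.4]
width: -0.0001
```

```bash
python3 -c "
from h import *
plan([.485,.22,.34],172,width=0)"
```

```text
at [ 0.5012 -0.0489  0.3402] yaw 172.73 tilt [-0.021 -0.005 -1.   ] F [ 1.2  1.1 -0.4] w -0.0001 t 13.15 rows 6
[0, 0.0083, 0.0441, 0.0, np.float64(0.12)]
[0, 0.0084, 0.0441, 0.0, np.float64(0.12)]
[0, 0.0085, 0.0441, 0.0, np.float64(0.12)]
[0, 0.0086, 0.0441, 0.0, np.float64(0.12)]
[0, 0.0087, 0.044, 0.0, np.float64(0.12)]
```

>>> send_rows([
  [0,0.01,0.044,0,0],
  [0,0.01,0.045,0,0],
  [0,0.01,0.046,0,0],
  [0,0.01,0.046,0,0],
  [0,0.01,0.046,0,0],
])

```text
time: 13.65
eef_pos: [0.4774, 0.1911, 0.3472]
tcp_rot: [-0.006, 0.063, 0.998, -0.001]
ft_force: [1.3, -1.1, -0.5]
width: -0.0003
```

>>> send_rows([
  [0,0.01,0.044,0,0],
  [0,0.003,0.02,0,0],
  [0,0,0,0,0],
])

```text
time: 13.95
eef_pos: [0.4701, 0.2636, 0.3486]
tcp_rot: [-0.005, 0.06, 0.998, -0.0]
ft_force: [-0.3, -0.7, 0.0]
width: 0.0001
```

```bash
python3 -c "
from h import *
plan([.482,.215,.245],172,width=0)
d=cap('scene');save('s4',d['pixels'],(200,40,400,190),4)"
```

```text
at [0.4701 0.2636 0.3486] yaw 173.11 tilt [-0.01  0.   -1.  ] F [-0.3 -0.7  0. ] w 0.0001 t 13.95 rows 3
[0, -0.0059, -0.0156, 0.0345, np.float64(0.37)]
[0, -0.006, -0.0156, 0.0345, np.float64(0.37)]
[0, -0.0061, -0.0155, 0.0345, np.float64(0.37)]
```

View pics/s4.png

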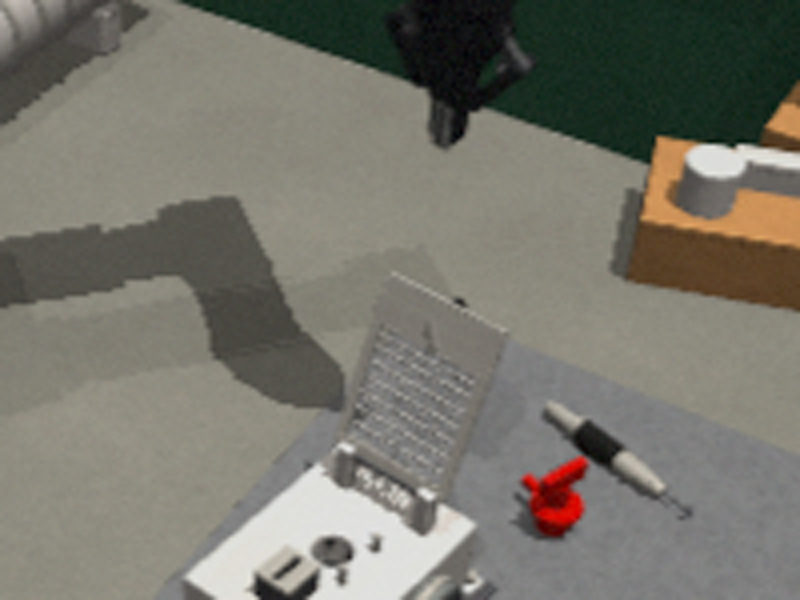

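>>> send_rows([
  [0,-0.006,-0.008,0.033,0],
  [0,-0.006,-0.008,0.035,0],
  [0,-0.005,-0.008,0.03,0],
  [0,0,0,0.01,0],
])

```text
time: 14.4
eef_pos: [0.4846, 0.2337, 0.242]
tcp_rot: [-0.003, 0.061, 0.998, 0.002]
ft_force: [-0.2, 0.5, -0.3]
width: -0.0002
```

```bash
python3 -c "
from h import *
plan([.482,.165,.245],172,width=0)
d=cap('scene');save('s5',d['pixels'],(200,40,400,190),4)"
```

```text
at [0.4846 0.2337 0.242 ] yaw 173.06 tilt [-0.005  0.005 -1.   ] F [-0.2  0.5 -0.3] w -0.0002 t 14.4 rows 2
[0, -0.0029, -0.0343, -0.0015, np.float64(0.53)]
[0, -0.0032, -0.0342, -0.0015, np.float64(0.53)]
```

View pics/s5.png

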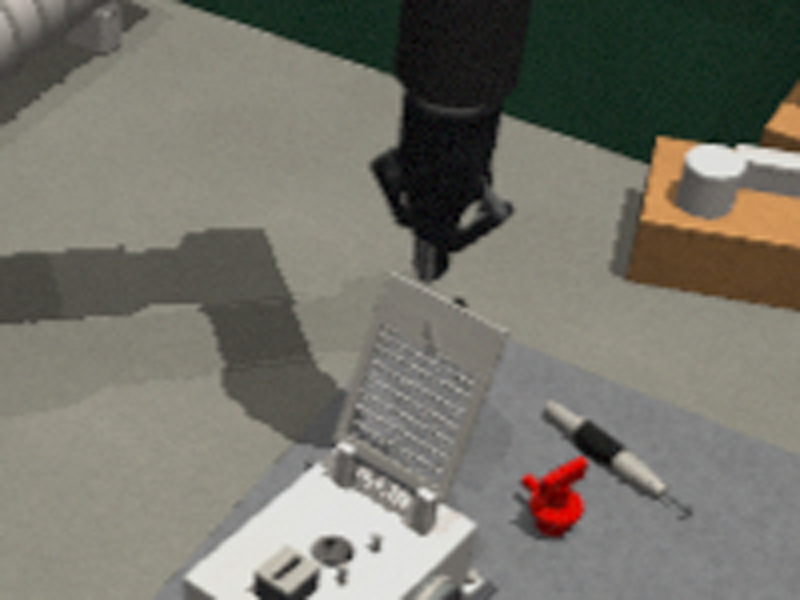

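>>> send_rows([
  [0,-0.001,-0.03,0,0],
  [0,0,-0.03,0,0],
  [0,0,-0.015,0,0],
  [0,0,-0.015,0,0],
  [0,0,-0.015,0,0],
])

```text
time: 14.95
eef_pos: [0.4768, 0.1299, 0.2507]
tcp_rot: [0.003, 0.06, 0.998, 0.007]
ft_force: [0.3, 1.3, -2.1]
width: 0.0
```

>>> send_rows([
  [0,0,-0.018,0.001,0],
  [0,0,-0.018,0.001,0],
  [0,0,-0.018,0.001,0],
  [0,0,-0.018,0.001,0],
])

```text
time: 15.35
eef_pos: [0.469, 0.0557, 0.2492]
tcp_rot: [0.006, 0.059, 0.998, 0.008]
ft_force: [1.1, 0.1, 0.5]
width: 0.0
```

```bash
python3 -c "
from h import *
plan([.482,.035,.235],172,width=0)
d=cap('scene');save('s6',d['pixels'],(200,40,400,190),4)"
```

```text
at [0.469  0.0557 0.2492] yaw 173.19 tilt [ 0.013  0.016 -1.   ] F [1.1 0.1 0.5] w 0.0 t 15.35 rows 1
[0, -0.0154, -0.019, 0.0142, np.float64(1.19)]
```

View pics/s6.png

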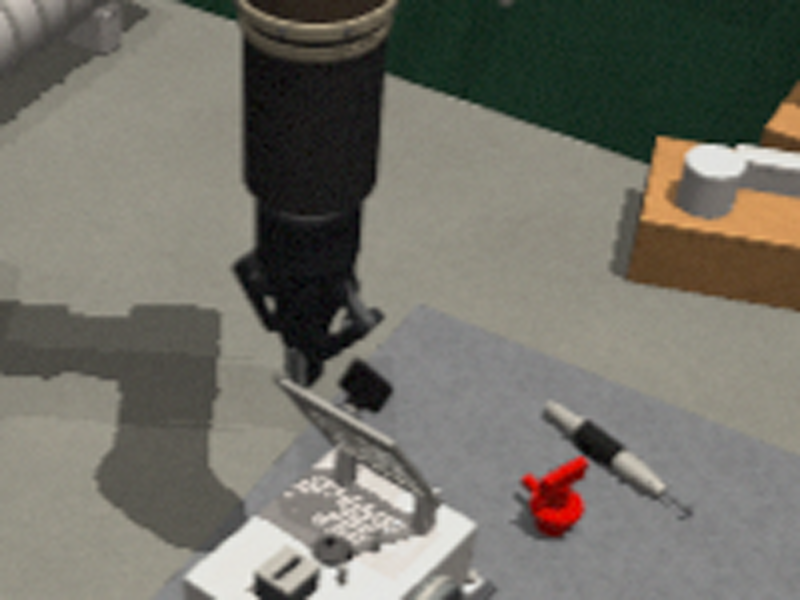

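>>> send_rows([
  [0,-0.004,-0.014,0.008,0],
  [0,-0.003,-0.014,0.01,0],
  [0,-0.002,-0.012,0.012,0],
  [0,0,-0.008,0.012,0],
])

```text
time: 15.8
eef_pos: [0.4736, 0.0028, 0.2089]
tcp_rot: [0.009, 0.06, 0.998, 0.009]
ft_force: [-0.1, 0.8, -0.4]
width: 0.0001
```

```bash
python3 -c "
from h import *
plan([.482,.035,.235],172,width=0)
d=cap('scene');save('s7',d['pixels'],(200,40,400,190),4)"
```

```text
at [0.4736 0.0028 0.2089] yaw 173.13 tilt [ 0.019  0.017 -1.   ] F [-0.1  0.8 -0.4] w 0.0001 t 15.8 rows 1
[0, -0.0045, 0.033, -0.0261, np.float64(1.13)]
```

View pics/s7.png

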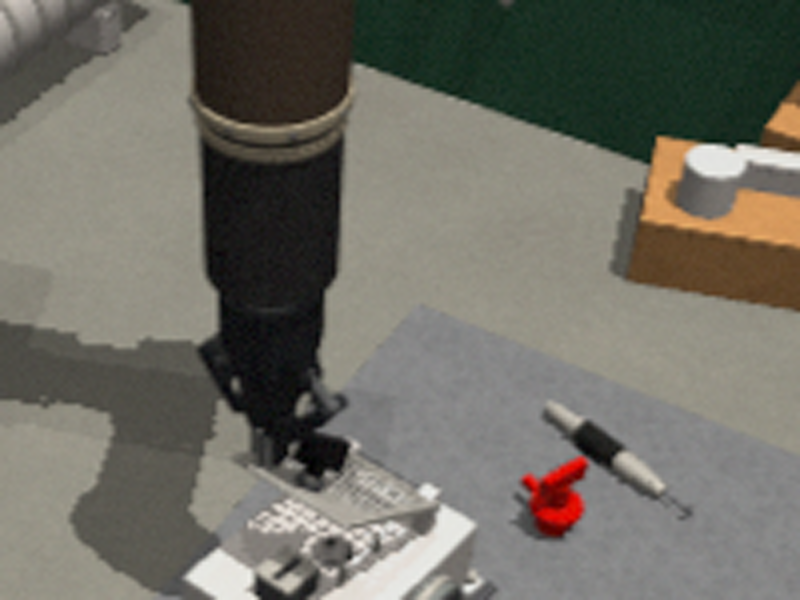

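>>> send_rows([
  [0,0,0,-0.02,0],
  [0.04,-0.003,-0.012,-0.04,0],
  [0.085,-0.006,-0.02,-0.04,0],
  [0.085,-0.006,-0.025,-0.01,0],
  [0.085,-0.004,-0.01,0,0],
])

```text
time: 16.35
eef_pos: [0.4799, -0.0708, 0.3172]
tcp_rot: [0.004, 0.059, 0.998, 0.006]
ft_force: [-0.3, 0.1, -1.2]
width: 0.0583
```

Run:
```python
from h import *
import pickle
plan([.5,-.06,.30],172)
d=cap('wrist');save('w11',d['pixels'],s=1.5);pickle.dump(d,open('w11.pkl','wb'))
d=cap('scene');save('s8',d['pixels'],(200,40,400,190),4)
```

```text
at [ 0.4799 -0.0708  0.3172] yaw 173.18 tilt [ 0.009  0.012 -1.   ] F [-0.3  0.1 -1.2] w 0.0583 t 16.35 rows 1
[0.085, -0.0187, 0.0131, 0.0172, np.float64(1.18)]
```

View pics/w11.png

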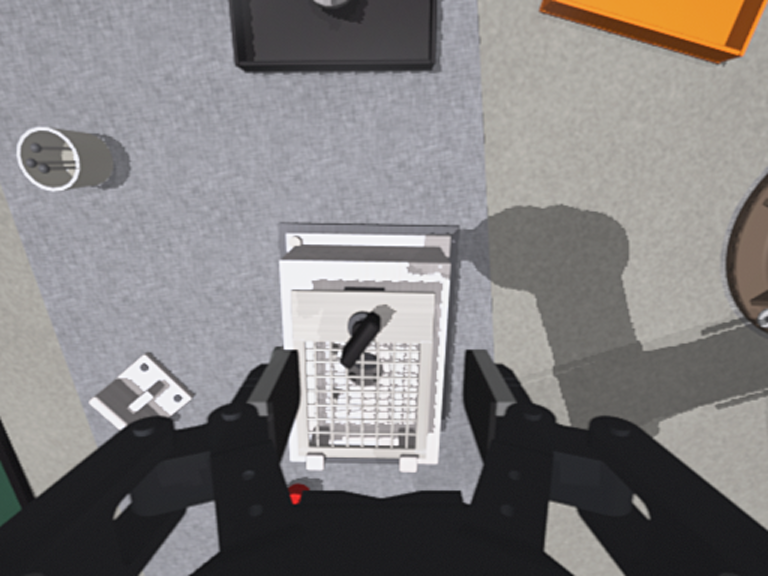

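View pics/s8.png

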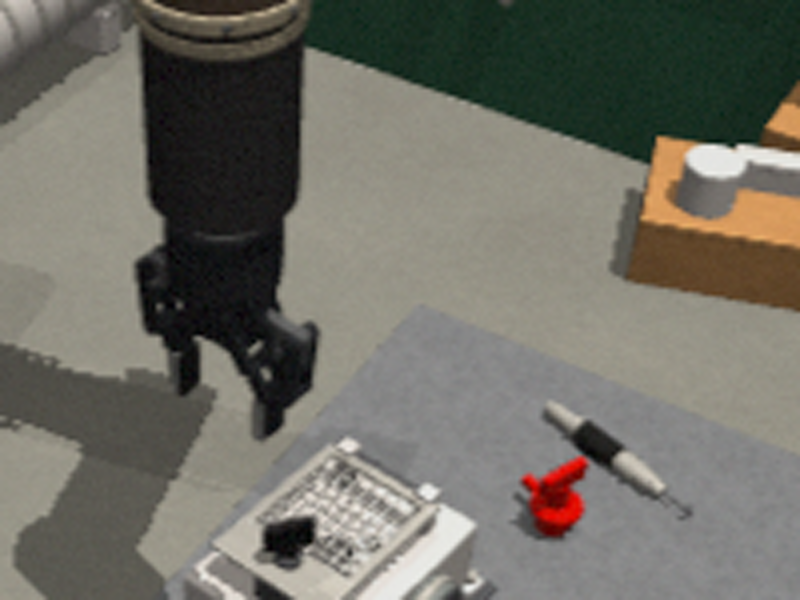

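```bash
cat > wing.py <<'E'
from h import *
import sys
plan([.5035,-.0154,.19],172)
d=cap('wrist');save(sys.argv[1],d['pixels'],s=1.5);W=world(d);z=W[...,2];px=d['pixels'].astype(int).max(-1)
X=np.array([np.cos(-.138),np.sin(-.138)]);Y=np.array([-X[1],X[0]])
rel=W[...,:2]-np.array([.512,.046]);a=rel@X;b=rel@Y
m=(abs(a)<.05)&(abs(a)>.03)&(b<-.07)&(b>-.088)&(z>.11)&(z<.2)
print('guard edge z',np.nanmedian(z[m]),m.sum())
m=(abs(a)<.057)&(abs(a)>.05)&(b<.05)&(b>.03)&(z>.11)&(z<.2)
print('guard hinge z',np.nanmedian(z[m]),m.sum())
m=(np.hypot(a,b+.062)<.03)&(z>.148)&(z<.19)
P=W[m];t=np.percentile(P[:,2],85);print('top z',t,len(P))
P=P[abs(P[:,2]-t)<.004]
r=cv2.minAreaRect(P[:,:2].astype(np.float32));print(r)
c,s,v=cv2.PCACompute2(P[:,:2].astype(np.float32),None)
ang=np.degrees(np.arctan2(s[0][1],s[0][0]));print('wing axis deg',ang,'rel Y (ccw+)',(ang-82.1+90)%180-90)
E
python3 wing.py w12
```

```text
at [ 0.4795 -0.0704  0.3155] yaw 173.1 tilt [ 0.007  0.012 -1.   ] F [-0.3 -0.1 -1.4] w 0.0721 t 16.45 rows 3
[0.085, -0.0057, 0.0192, 0.0418, np.float64(0.37)]
[0.085, -0.0056, 0.0192, 0.0418, np.float64(0.37)]
[0.085, -0.0055, 0.0192, 0.0418, np.float64(0.37)]
guard edge z 0.1306822324195231 474
guard hinge z 0.13063729733661616 143
top z 0.17394969712096886 512
((0.5037473440170288, -0.01595236547291279), (0.04141612350940704, 0.010921639390289783), 48.21881866455078)
wing axis deg 47.770485 rel Y (ccw+) -34.329514
```

```bash
python3 -c "
from h import *
print(env.get_state()['joint_positions'])
plan([.5037,-.016,.21],138)"
```

```text
[ 0.25381267 -0.01134177 -0.2515931  -0.01079461 -1.32211554 -0.37136942]
at [ 0.479  -0.0698  0.3148] yaw 173.11 tilt [ 0.006  0.012 -1.   ] F [-0.1  0.4 -0.2] w 0.0791 t 16.5 rows 5
[0.085, -0.0036, 0.0113, 0.021, np.float64(7.02)]
[0.085, -0.0022, 0.0116, 0.021, np.float64(7.02)]
[0.085, -0.0008, 0.0118, 0.021, np.float64(7.02)]
[0.085, 0.0007, 0.0118, 0.021, np.float64(7.02)]
[0.085, 0.0021, 0.0117, 0.021, np.float64(7.02)]
```

>>> send_rows([
  [0.085,-0.0036,0.011,0.021,7],
  [0.085,-0.002,0.012,0.021,7],
  [0.085,-0.001,0.012,0.021,7],
  [0.085,0.001,0.012,0.021,7],
  [0.085,0.002,0.012,0.02,7],
])

```text
time: 17.0
eef_pos: [0.5034, -0.0102, 0.2058]
tcp_rot: [-0.001, 0.368, 0.93, 0.006]
ft_force: [-0.9, -0.2, 0.1]
width: 0.0853
```

```bash
python3 -c "
from h import *
print(env.get_state()['joint_positions'])
plan([.5037,-.016,.149],138)"
```

```text
[ 0.36240929  0.09245427 -0.39430387 -0.01152418 -1.07639848 -1.11008018]
at [ 0.5034 -0.0102  0.2058] yaw 136.85 tilt [ 0.004  0.012 -1.   ] F [-0.9 -0.2  0.1] w 0.0853 t 17.0 rows 2
[0.085, -0.0021, -0.002, 0.0284, np.float64(-0.57)]
[0.085, -0.0021, -0.0021, 0.0284, np.float64(-0.57)]
```

>>> send_rows([
  [0.085,-0.002,-0.002,0.024,-0.5],
  [0.085,-0.002,-0.002,0.022,-0.5],
  [0.085,-0.001,-0.001,0.01,0],
  [0.06,0,0,0,0],
])

```text
time: 17.4
eef_pos: [0.4994, -0.0131, 0.1409]
tcp_rot: [-0.005, 0.36, 0.933, 0.003]
ft_force: [0.3, 0.1, -0.3]
width: 0.0729
```

```bash
python3 wing.py w13; python3 -c "
from h import *
plan([.5037,-.016,.149],138)"
```

```text
at [ 0.4994 -0.0131  0.1409] yaw 137.79 tilt [-0.008  0.009 -1.   ] F [ 0.3  0.1 -0.3] w 0.0729 t 17.4 rows 5
[0.085, -0.0009, 0.0002, -0.0098, np.float64(-6.84)]
[0.085, -0.0009, 0.0001, -0.0098, np.float64(-6.84)]
[0.085, -0.0009, -0.0, -0.0098, np.float64(-6.84)]
[0.085, -0.0009, -0.0001, -0.0098, np.float64(-6.84)]
[0.085, -0.0009, -0.0002, -0.0098, np.float64(-6.84)]
guard edge z 0.13077948617377066 1596
guard hinge z nan 0
top z 0.17390267419431138 2403
((0.5039393901824951, -0.015735939145088196), (0.04182041063904762, 0.01100713387131691), 48.47928237915039)
wing axis deg 48.672417 rel Y (ccw+) -33.42758
at [ 0.4998 -0.013   0.1416] yaw 137.79 tilt [-0.007  0.01  -1.   ] F [0.3 0.6 0.5] w 0.0659 t 17.45 rows 1
[0.085, -0.0049, 0.0004, -0.0074, np.float64(-0.21)]
  return np.nanmean(a, axis, out=out, keepdims=keepdims)
```

View pics/w13.png

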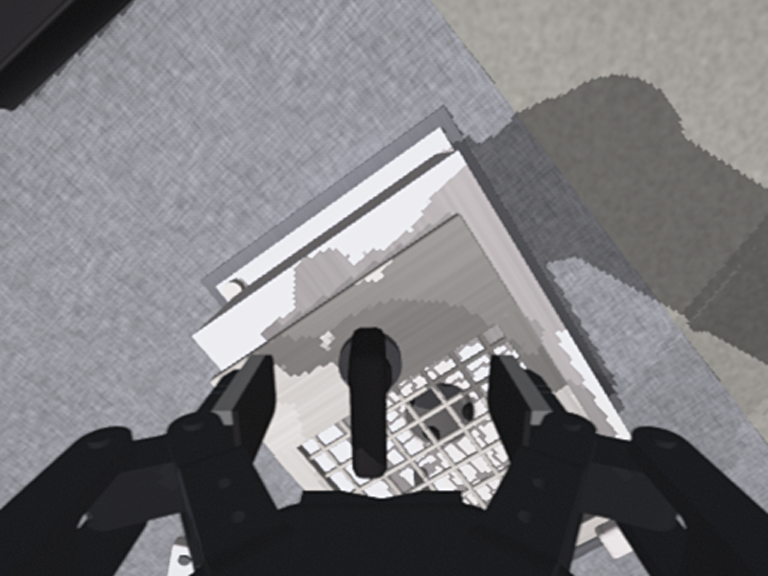

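>>> send_rows([
  [0.06,-0.005,0,-0.008,0],
  [0.04,-0.001,0,-0.001,0],
  [0.02,0,0,0,0],
])

```text
time: 17.75
eef_pos: [0.5063, -0.0168, 0.1541]
tcp_rot: [-0.003, 0.36, 0.933, 0.004]
ft_force: [0.2, 0.3, 0.6]
width: 0.0316
```

```bash
python3 -c "
from h import *
plan([.5039,-.0158,.149],138)"
```

```text
at [ 0.5063 -0.0168  0.1541] yaw 137.82 tilt [-0.003  0.01  -1.   ] F [0.2 0.3 0.6] w 0.0316 t 17.75 rows 1
[0.085, 0.0025, -0.0009, 0.0051, np.float64(-0.18)]
```

>>> send_rows([
  [0.02,0.0025,-0.001,0.005,0],
  [0,0.0005,0,0.001,0],
  [0,0,0,0.001,0],
  [0,0,0,0,0],
  [0,0,0,0,0],
])

```text
time: 18.25
eef_pos: [0.5036, -0.0153, 0.1485]
tcp_rot: [-0.002, 0.36, 0.933, 0.005]
ft_force: [-0.7, 0.4, 2.9]
width: 0.0098
```

```bash
python3 -c "
from h import *
plan([.5039,-.0158,.149],172)
d=cap('wrist');save('w14',d['pixels'],s=1.5)"
```

```text
at [ 0.5036 -0.0153  0.1485] yaw 137.8 tilt [-0.     0.011 -1.   ] F [-0.7  0.4  2.9] w 0.0098 t 18.25 rows 5
[0.085, -0.0001, -0.0, -0.0001, np.float64(-6.84)]
[0.085, -0.0001, -0.0, -0.0001, np.float64(-6.84)]
[0.085, -0.0001, -0.0001, -0.0001, np.float64(-6.84)]
[0.085, -0.0001, -0.0001, -0.0001, np.float64(-6.84)]
[0.085, -0.0001, -0.0001, -0.0001, np.float64(-6.84)]
```

View pics/w14.png

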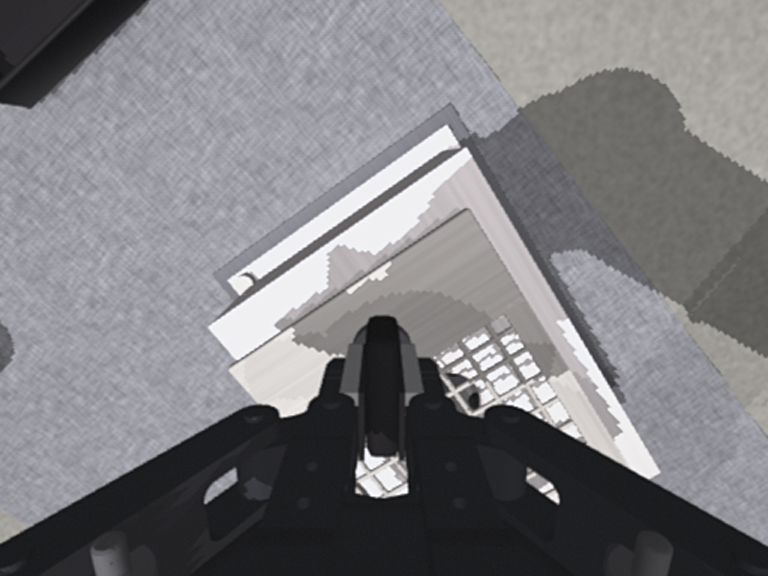

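>>> send_rows([
  [0,0,0,0.0005,-7],
  [0,0,0,0.0005,-7],
  [0,0,0,0.0005,-7],
  [0,0,0,0.0005,-7],
  [0,0,0,0.0005,-6],
])

```text
time: 18.8
eef_pos: [0.5038, -0.0154, 0.1465]
tcp_rot: [-0.0, 0.061, 0.998, 0.006]
ft_force: [-1.1, 0.7, 2.2]
width: 0.0099
```

```bash
python3 wing.py w15
```

```text
at [ 0.5038 -0.0154  0.1465] yaw 172.98 tilt [ 0.     0.011 -1.   ] F [-1.1  0.7  2.2] w 0.0099 t 18.8 rows 1
[0.085, 0.0003, -0.0, -0.0435, np.float64(0.98)]
guard edge z 0.13082328857133108 2482
guard hinge z nan 0
top z 0.18360310501857466 4424
((0.5047125816345215, -0.01690204069018364), (0.024551670998334885, 0.043495748192071915), 83.12531280517578)
wing axis deg -12.515997 rel Y (ccw+) 85.384
  return np.nanmean(a, axis, out=out, keepdims=keepdims)
```

View pics/w15.png

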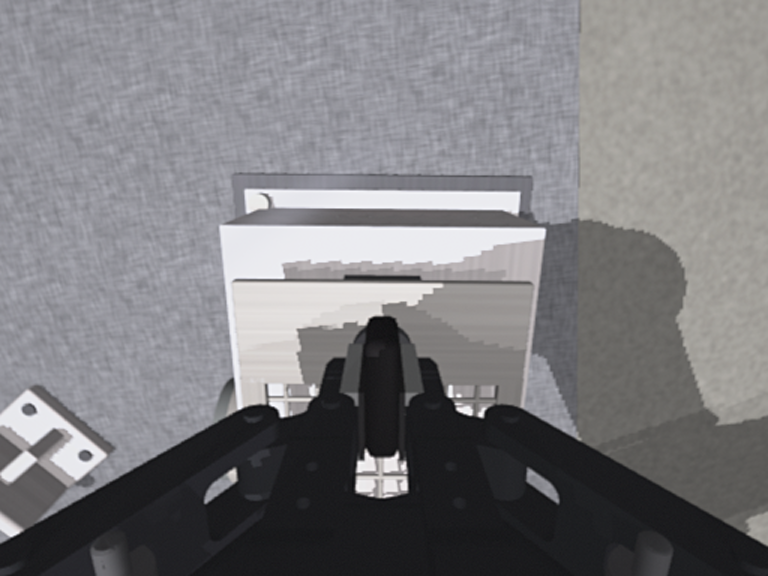

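>>> send_rows([
  [0,0,0,0.003,0.5],
  [0,0,0,0.004,0.4],
  [0,0,0,0.004,0],
])

```text
time: 19.15
eef_pos: [0.5044, -0.0156, 0.1371]
tcp_rot: [0.0, 0.07, 0.998, 0.005]
ft_force: [-19.6, 5.9, 54.1]
width: 0.0104
```

>>> send_rows([
  [0,0,0,0.003,0],
  [0,0,0,0.003,0],
])

```text
time: 19.35
eef_pos: [0.5043, -0.0155, 0.1375]
tcp_rot: [0.001, 0.071, 0.997, 0.005]
ft_force: [-18.0, 4.8, 39.4]
width: 0.01
```

>>> send_rows([
  [0,0,0,0,7],
  [0,0,0,0.001,8],
  [0,0,0,0.001,8],
  [0,0,0,0.001,8],
  [0,0,0,0.001,8],
])

```text
time: 19.85
eef_pos: [0.5037, -0.0153, 0.1379]
tcp_rot: [0.001, 0.415, 0.91, 0.005]
ft_force: [-7.6, 2.8, 17.3]
width: 0.01
```

```bash
python3 -c "
from h import *
plan([.5039,-.0158,.1375],83)
print(env.get_state()['ft_torque'])"
```

```text
at [ 0.5037 -0.0153  0.1379] yaw 130.99 tilt [ 0.005  0.009 -1.   ] F [-7.6  2.8 17.3] w 0.01 t 19.85 rows 6
[0.085, -0.0001, -0.0, 0.0001, np.float64(8.0)]
[0.085, -0.0001, -0.0, 0.0001, np.float64(8.0)]
[0.085, -0.0001, -0.0, 0.0001, np.float64(8.0)]
[0.085, -0.0001, 0.0, 0.0001, np.float64(8.0)]
[0.085, -0.0001, 0.0, 0.0001, np.float64(8.0)]
[1.00448921 2.98480821 0.09351257]
```

>>> send_rows([
  [0,0,0,0.0005,8],
  [0,0,0,0.0005,8],
  [0,0,0,0.0005,8],
  [0,0,0,0.0005,8],
  [0,0,0,0.0005,8],
])

```text
time: 20.35
eef_pos: [0.5035, -0.0151, 0.1381]
tcp_rot: [-0.001, 0.715, 0.699, 0.005]
ft_force: [-5.5, 1.8, 11.9]
width: 0.0097
```

>>> send_rows([
  [0,0,0,0,8],
  [0,0,0,0,5],
  [0,0,0,0,4],
])

```text
time: 20.65
eef_pos: [0.5034, -0.0149, 0.1383]
tcp_rot: [-0.001, 0.815, 0.579, 0.005]
ft_force: [-2.7, 1.9, 6.2]
width: 0.0101
```

```bash
python3 -c "
from h import *
plan([.5039,-.0158,.1375],83)
print(env.get_state()['ft_torque'])
d=cap('wrist');save('w16',d['pixels'],s=1.5)"
```

```text
at [ 0.5034 -0.0149  0.1383] yaw 70.8 tilt [ 0.006  0.007 -1.   ] F [-2.7  1.9  6.2] w 0.0101 t 20.65 rows 2
[0.085, -0.0003, 0.0004, 0.0004, np.float64(-6.1)]
[0.085, -0.0004, 0.0004, 0.0004, np.float64(-6.1)]
[0.48147218 1.43261858 2.67716018]
```

View pics/w16.png

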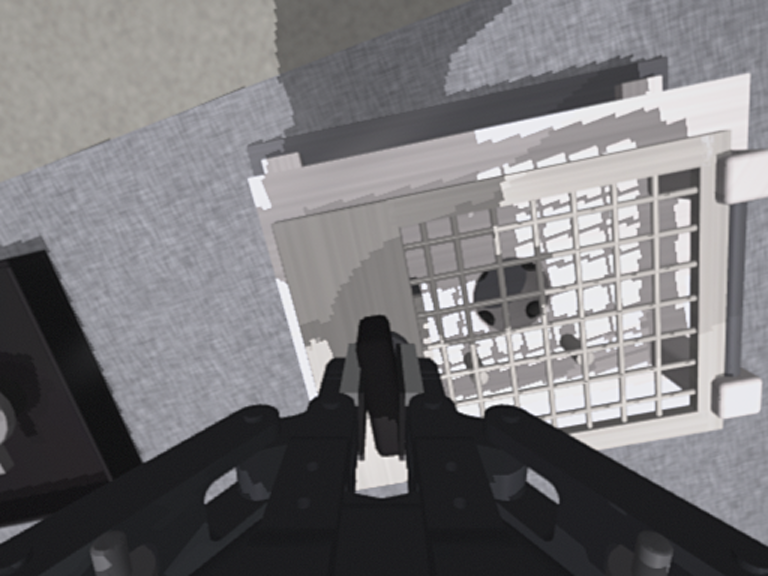

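>>> send_rows([
  [0,0,0,0,0],
  [0.02,0,0,0,0],
  [0.04,0,0,0,0],
  [0.06,0,0,0,0],
  [0.07,0,0,-0.01,0],
])

```text
time: 21.2
eef_pos: [0.5024, -0.015, 0.1461]
tcp_rot: [-0.001, 0.817, 0.576, 0.003]
ft_force: [-0.5, -0.8, 0.2]
width: 0.0624
```

>>> send_rows([
  [0.08,0,0,-0.03,0],
  [0.08,0,0,-0.045,0],
  [0.08,0,0,-0.045,0],
  [0.08,0,0,-0.03,0],
])

```text
time: 21.6
eef_pos: [0.499, -0.0171, 0.2991]
tcp_rot: [-0.003, 0.818, 0.575, -0.002]
ft_force: [1.2, 0.3, -0.5]
width: 0.0801
```

```bash
python3 wing.py w17
python3 - <<'E'
from h import *
d=cap('scene');save('s9',d['pixels'],s=1.5)
E
```

```text
at [ 0.499  -0.0171  0.2991] yaw 70.15 tilt [-0.006  0.003 -1.   ] F [ 1.2  0.3 -0.5] w 0.0801 t 21.6 rows 12
[0.085, 0.0003, 0.0003, 0.0091, np.float64(-8.49)]
[0.085, 0.0002, 0.0003, 0.0091, np.float64(-8.49)]
[0.085, 0.0002, 0.0004, 0.0091, np.float64(-8.49)]
[0.085, 0.0001, 0.0004, 0.0091, np.float64(-8.49)]
[0.085, 0.0, 0.0004, 0.0091, np.float64(-8.49)]
guard edge z 0.13082006704945623 564
guard hinge z 0.1306319979754768 240
top z 0.16469742103863308 464
((0.5044519901275635, -0.01515482272952795), (0.010979055427014828, 0.041324034333229065), 83.5087661743164)
wing axis deg -6.5128865 rel Y (ccw+) -88.612885
```

View pics/w17.png

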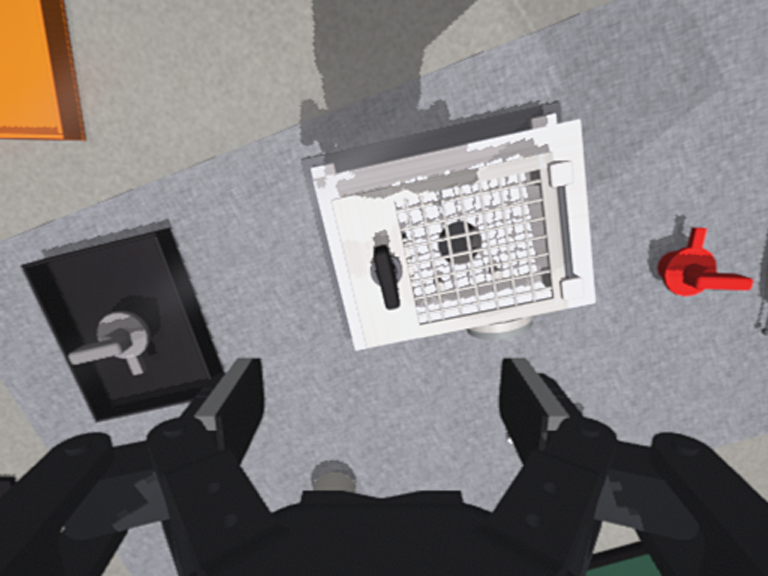

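View pics/s9.png

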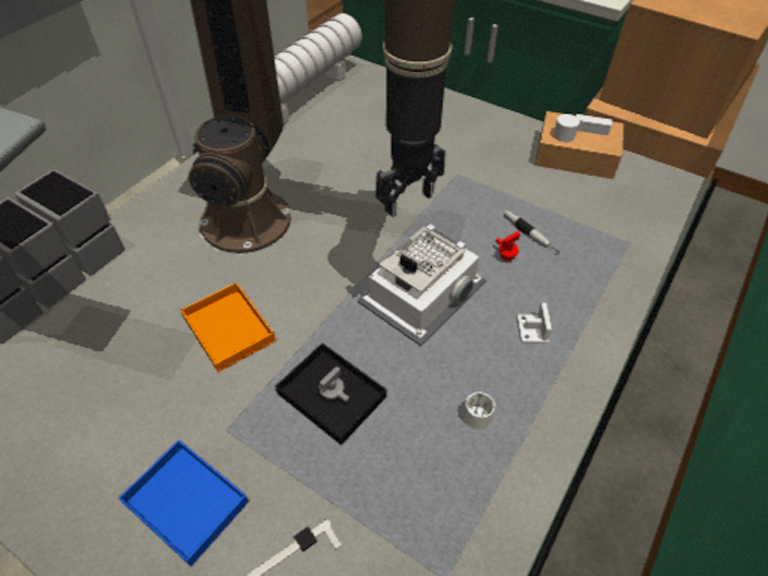

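```bash
python3 -c "
from rig import close_job
print(close_job())"
```

```text
the job is handed in; nothing more can be done
None
```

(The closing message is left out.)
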